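# Level the scanning shelf of the robot cell

## Task

Stand the blue spirit level lengthwise on the grey shelf, between its hinge and the red wing knob, and let go of it; then turn the red wing knob of the levelling foot until the bubble rests between the vial's two black lines. Finally press the level down onto the shelf firmly (about 10 N) with the fingers on its blue body beside the vial, never on the glass, and finish while still pressing, with the bubble still between the lines, so that a colleague can tighten the lock nut. Set things down gently, push no harder than you must, and leave everything else where it is.

Things in the scene. Friction and masses are not known exactly. Their poses are not given: they have to be found in the camera images.
- level_center (a point): centre of the loose blue spirit level, half-way up (19 mm above its flat sole). 160 mm long (its x), 24 mm wide (its y), 38 mm tall (its z, up), about 0.4 kg. It starts standing on its sole on the table, near a bare aluminium offcut. Grip it across its width at its middle. Its flat blue top, 38 mm above the sole, is free for pressing from 38 to 79 mm from the middle at either end.
- vial: the green glass vial in the top of the level, 74 mm long along the level's x, 17.6 mm thick, standing about 1 mm proud of the blue body's top; the origin lies at the middle of the level's sole. The fingers must not press on it.
- bubble (a joint): offset (m) of the pale bubble from the vial's middle along the level's x, at most 0.022 either way. The bubble is 28 mm long, the black lines stand 18 mm either side of the middle: it lies between them within +-0.004. It runs to the level's higher end, about 1.75 mm per mrad of slope, and settles in about 1.5 s. It tells nothing of the shelf until the level stands free on it.
- bubble_mid (a point): centre of the bubble
- shelf: the grey shelf plate, 120 mm wide (its x) and 305 mm long (its y, pointing from the hinge to the levelling foot), z up; the origin lies on the hinge pin, 20 mm below the plate's top face. The plate's top is about 100 mm above the table; it begins sloping by up to about 0.7 degree.
- shelf_mid (a point): centre of the free part of the shelf's top face, where the level goes: 95 mm from the hinge pin along the shelf's y, 155 mm from the knob's axis. A level centred here leaves the fingers room at the knob.
- foot_knob (a point): centre of the red wing knob on the levelling foot's upright spindle: a bar 64 mm long (its x), 18 mm thick (its y), 26 mm tall, top 160 mm above the table, axis fixed. Grip it across its thickness from above. Clockwise from above raises the foot end, 5.1 mrad of slope (9 mm of bubble) per rad. It stays where left (friction 0.1 Nm). May need more than one grip.
- offcut: bare aluminium profile offcut, 160 x 40 x 38 mm, lying near the level; not to be moved. Origin at the centre of its underside, x along it.
- wrench: steel open-ended wrench, 170 mm, lying on the table; not to be moved
- tape_roll: brown roll of tape, 84 mm across, 40 mm tall; not to be moved
- nut_jar: small clear jar with black cap, 56 mm across, 65 mm tall; not to be moved
- parcel_pink: small pink striped box, 100 x 75 x 45 mm; not to be moved
- parcel_small: small brown parcel, 85 x 85 x 70 mm; not to be moved
- parcel_flat: flat brown parcel, 130 x 190 x 60 mm; not to be moved

How it is judged:
By the outcome, as a careful person would: the job done as asked, in the order asked, and still so for the second after the job is handed in, while the arm keeps its last pose, push and grip.
It also fails if it takes over 67 s, if anything falls off the work surface, if the arm or the gripper's body presses on something with over 40 N, if the wrist force passes 120 N, or if a joint passes its speed limit or range.

## Robot

A 6-joint arm with a two-finger parallel gripper is mounted at the origin on the work surface. World frame = base frame: x ahead of the robot, y to its left, z up, the work surface at z = 0. Lengths are in m, angles in rad, forces in N, time in s.
With the tool pointing down it reaches from about 0.375 to 0.975 m from the base axis. Payload 3.8 kg.
Tool frame: the origin (TCP) lies midway between the tips of the shut fingers; the grasp point (between the pads) lies 19 mm behind it; z points along the fingers, y is the direction in which the jaws open and shut (so a half turn about z gives the same grasp; the last joint's range is limited). The gripper opens to 85 mm and grips with 20 to 120 N. Pads are 22 mm wide; open, the fingers measure 114 mm over their backs; the gripper's body (76 mm by 85 mm) begins 54 mm behind the grasp point. The pads swing forward as they close: fully open they stand 13 mm farther back than shut.
Start: joints at [-1.332, 0.264, 1.604, -0, 1.274, -0.037], TCP at [0.184, -0.649, 0.231] pointing down, gripper open.
Joint ranges: [-2.63, 2.63], [-0.94, 2.18], [0.31, 2.57], [-1.31, 4.45], [0, 2.66], [-2.55, 2.55]. Speed limits (rad/s): [2.57, 2.57, 3.14, 3.14, 3.14, 3.14].

## Interface

Orientations are given as a rotation vector (axis times angle).
In Python, from workcell import bot gives the robot as it stands.
- The arm moves only by the tool drive_tool, never from a script. Its argument "deltas" is a list of rows, each an object with "hand": the opening, from 0 (shut) to 1 (fully open); "offset": the shift along the world's x, y, z in cm, a list of three; "angular": the turn, a rotation vector about the world's x, y, z in degrees, a list of three. A call has 1 to 8 rows; each row is the pose to reach, as a shift and turn from the pose commanded when the call began; what a row does not reach only later rows make up. A row lasts 1/8 s, in which the tool goes at most 62.5 mm and 10.7 degrees, less where a joint would pass 70% of its speed; a pose out of reach is approached as far as the arm can. A call with a gripper value outside its range is refused whole. The fingers move at their own pace and stop on an object; "force" is the grip in N (left out, the last holds). Time passes only in rows, so rows that repeat a pose let the fingers close. It gives the time, the measured TCP pose, the force and the opening at its end, in the units of the state.
- bot.read_state(): the state, without advancing time (a new reading comes with each control period).
- bot.read_camera(name): name is "side" or "top"; returns a dict with "frame" (420x560x3 uint8, blue, green, red), "mtx" (3x3 intrinsics, pixels), "R" (3x3) and "t" (3): a world point X has camera coordinates R X + t. Camera axes: x right, y down, z forward; pixel columns grow to the right and rows downward; lengths in m; the calibration is good to about 2 mm. A picture is of the moment at which its call begins. There is no depth.
- bot.finish_job(): hands the job in, once; it reports no verdict.
The state is a dict: "time": time; "q": joint angles; "joint_vel": joint speeds; "joint_torque": joint torques, N m; "tool_pos": TCP position; "tcp_rot": TCP orientation; "wrist_force": force on the tool from outside, world axes, zero at the start; "torque": the same for the moment, N m; "width": opening from 0.0 (shut) to 1.0 (fully open).
Only numpy, scipy, OpenCV 4.12 (cv2) and the standard library are available. Lean on these libraries where they do the work, as an engineer would, in place of code of your own. Each camera call takes 0.05 s, during which the arm holds its last target. There are 200 camera calls.

## Working session

There is one attempt and no reset: what is moved stays moved. The work goes in short steps, Python scripts to look and compute and a tool call to move; the robot and the scene stay as the last step left them, time stands still between calls to the robot, and variables do not carry over. Pictures are saved under pics/ and viewed, about 8 in all and at most 12, crops included, and the job is handed in when it is done.

Besides the shell and the picture viewer there is one more tool, called after "Request:" as name([rows], argument=value, ...), one row to a line, values as JSON. drive_tool: Moves the arm, as the interface text tells. Its arguments: {"type":"object","properties":{"deltas":{"type":"array"},"force":{"type":"number"}},"required":["deltas"]}

```bash
ls; mkdir -p pics; python3 - <<'E'
from workcell import bot
import cv2
for n in ("side","top"):
    c=bot.read_camera(n); cv2.imwrite(f"pics/{n}0.png",c["frame"])
    print(n,c["mtx"].round(1).tolist(),c["R"].round(3).tolist(),c["t"].round(3).tolist(), (-c["R"].T@c["t"]).round(3))
print(bot.read_state())
E
```

```text
pics
side [[519.6, 0.0, 268.3], [0.0, 519.6, 201.4], [0.0, 0.0, 1.0]] [[-0.897, -0.443, 0.008], [-0.346, 0.689, -0.637], [0.276, -0.574, -0.771]] [0.486, 0.314, 1.282] [0.19  0.735 1.184]
top [[404.2, 0.0, 275.6], [0.0, 404.2, 203.4], [0.0, 0.0, 1.0]] [[-0.003, -1.0, 0.003], [-0.978, 0.002, -0.211], [0.211, -0.003, -0.978]] [-0.035, 0.61, 1.356] [ 0.31  -0.032  1.454]
{'time': 0.1, 'q': array([-1.33188754e+00,  2.64691836e-01,  1.60525322e+00, -1.41646649e-05,
        1.27370147e+00, -3.68902632e-02]), 'joint_vel': array([-0.00012069, -0.00245736, -0.00483676,  0.000527  , -0.00058798,
        0.0001113 ]), 'joint_torque': array([-2.05512083e-04, -5.16708469e+01, -3.68590987e+01, -1.50083133e-04,
        6.25580113e-03,  4.57984317e-08]), 'tool_pos': array([ 0.18365504, -0.64884088,  0.23006856]), 'tcp_rot': array([-3.10974569e+00, -4.31578148e-01,  3.46258409e-04]), 'wrist_force': array([ 0.03737195, -0.62450849,  0.17585008]), 'torque': array([ 0.02401221, -0.00439619,  0.02053139]), 'width': 1.001264923588385}
```

View pics/side0.png

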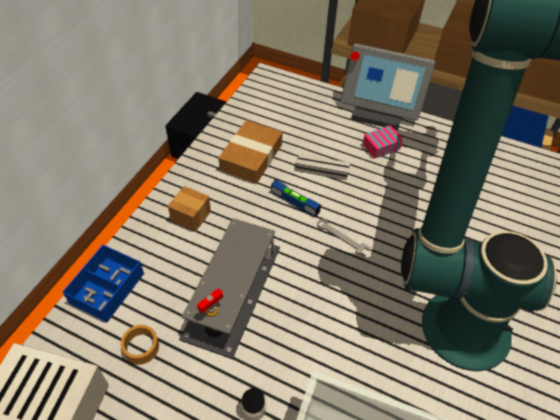

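View pics/top0.png

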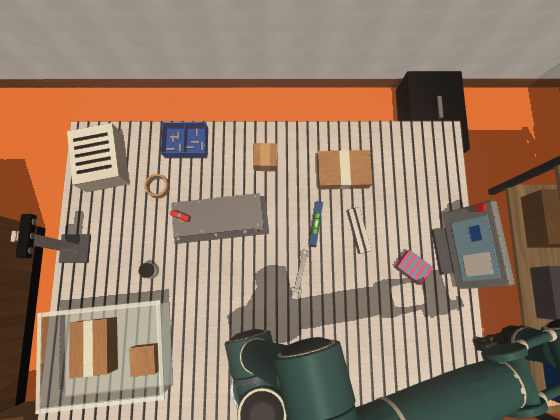

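Side view: level at (296,197) with green vial, shelf about (232,283), red knob (210,300), offcut (322,166). Top view: level (316,224), shelf (218,217), knob (180,215), offcut (359,230).

```bash
cat > h.py <<'E'
import numpy as np, cv2
from workcell import bot
def ray(c,uv,z):
    d=c["R"].T@np.linalg.inv(c["mtx"])@np.array([uv[0],uv[1],1.]); o=-c["R"].T@c["t"]
    return o+d*(z-o[2])/d[2]
def proj(c,X):
    p=c["mtx"]@(c["R"]@np.asarray(X,float)+c["t"]); return p[:2]/p[2]
HS={"red":[((0,150,80),(8,255,255)),((172,150,80),(180,255,255))],"green":[((35,80,60),(85,255,255))],"blue":[((95,90,30),(130,255,255))]}
def mask(c,col,roi):
    h=cv2.cvtColor(c["frame"],cv2.COLOR_BGR2HSV); m=sum(cv2.inRange(h,np.array(a),np.array(b)) for a,b in HS[col])
    k=np.zeros_like(m); x0,y0,x1,y1=roi; k[y0:y1,x0:x1]=255; return m&k
def pts(c,col,roi,z):
    v,u=np.nonzero(mask(c,col,roi)); return np.array([ray(c,p,z) for p in zip(u,v)])
def axis(P):
    """centre, long-axis yaw (deg), size, of points by min-area rectangle"""
    P=np.float32(P[:,:2]*1000); r=cv2.minAreaRect(P); b=cv2.boxPoints(r)
    e=max(b[1]-b[0],b[2]-b[1],key=np.linalg.norm); return np.round(np.array(r[0]),1),round(np.degrees(np.arctan2(e[1],e[0]))%180,1),np.round(r[1],1),P.mean(0).round(1)
E
python3 - <<'E'
from h import *
T=bot.read_camera("top");S=bot.read_camera("side")
for n,c,rl,rk in (("top",T,(300,195,330,252),(165,205,195,228)),("side",S,(265,175,325,220),(192,286,228,318))):
    print(n,"blue",axis(pts(c,"blue",rl,.038)),"green",axis(pts(c,"green",rl,.039)))
    print(n,"knob",axis(pts(c,"red",rk,.16)))
c=T; f=cv2.resize(c["frame"][180:260,150:390],None,fx=3.3,fy=3.3,interpolation=cv2.INTER_CUBIC)
g=cv2.resize(S["frame"][150:360,170:360],None,fx=1.57,fy=1.57,interpolation=cv2.INTER_CUBIC)
o=np.zeros((600,800,3),np.uint8); o[:f.shape[0],:f.shape[1]]=f[:, :800]; o[265:265+g.shape[0],:g.shape[1]]=g
k=cv2.resize(S["frame"][170:230,260:340],None,fx=5,fy=5,interpolation=cv2.INTER_CUBIC); o[265:565,390:790]=k
cv2.imwrite("pics/c1.png",o)
E
```

```text
top blue (array([ 544.3, -179.3]), np.float32(169.4), array([ 21.4, 152.8]), array([ 542.2, -178.7], dtype=float32)) green (array([ 543.9, -178.5]), np.float32(170.6), array([17. , 73.9]), array([ 543.5, -178.6], dtype=float32))
top knob (array([550.2, 276.2]), np.float32(68.1), array([64.2, 17.5]), array([550.1, 276.3], dtype=float32))
side blue (array([ 542. , -166.2]), np.float32(168.0), array([ 48.3, 166.2]), array([ 538.5, -164.4], dtype=float32)) green (array([ 543.3, -175.3]), np.float32(170.5), array([19.6, 74.9]), array([ 542.8, -175.3], dtype=float32))
side knob (array([547. , 283.2]), np.float32(69.2), array([68.2, 27.2]), array([546.8, 283.9], dtype=float32))
```

View pics/c1.png

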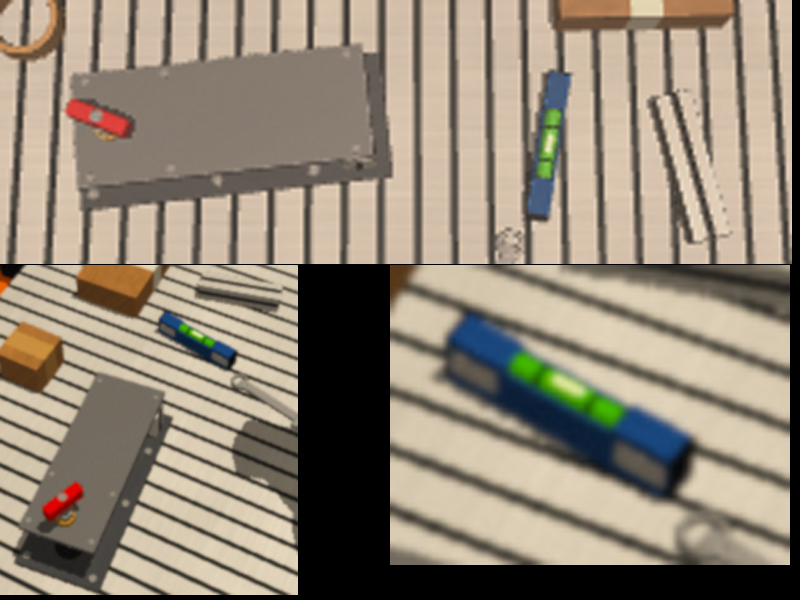

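The crop shows the level and its vial clearly. Shelf-plate corners in the crop are about (72,75), (362,45), (372,158) and (82,188). The knob is at the left end and the hinge at the right.

```bash
python3 - <<'E'
from h import *
c=bot.read_camera("top"); S=bot.read_camera("side")
P=[ray(c,(u/3.3+150-.35,v/3.3+180-.35),.1) for u,v in((72,75),(362,45),(372,158),(82,188))]
print(np.round(P,3).tolist())
print("side",[ray(S,(u/1.57+170,(v-265)/1.57+150),.1).round(3).tolist() for u,v in((97,375),(163,392),(92,553),(22,524))])
hsv=cv2.cvtColor(c["frame"],cv2.COLOR_BGR2HSV); g=cv2.inRange(hsv,np.array((0,0,90)),np.array((180,45,150)))
k=np.zeros_like(g);k[190:245,168:272]=255
g=cv2.morphologyEx(g&k,cv2.MORPH_OPEN,np.ones((7,7)));cs=max(cv2.findContours(g,0,2)[0],key=cv2.contourArea)
q=cv2.minAreaRect(cs);print(q);B=cv2.boxPoints(q);print([ray(c,b,.1).round(3).tolist() for b in B])
# triangulated knob: where do both views agree
E
```

```text
[[0.606, 0.32, 0.1], [0.638, 0.02, 0.1], [0.519, 0.009, 0.1], [0.489, 0.304, 0.1]]
side [[0.636, 0.027, 0.1], [0.522, 0.01, 0.1], [0.488, 0.31, 0.1], [0.602, 0.316, 0.1]]
((216.521240234375, 218.58140563964844), (25.284263610839844, 90.4932632446289), 75.3791275024414)
[[0.553, 0.324, 0.1], [0.632, 0.027, 0.1], [0.547, 0.005, 0.1], [0.47, 0.298, 0.1]]
```

Request:
drive_tool([
  {"hand": 1,"offset": [4.5,5.5,0],"angular": [0,0,-6]},
  {"hand": 1,"offset": [9,11,0],"angular": [0,0,-12]},
  {"hand": 1,"offset": [13,17,0],"angular": [0,0,-18]},
  {"hand": 1,"offset": [17,22,0],"angular": [0,0,-24]},
  {"hand": 1,"offset": [21,28,0],"angular": [0,0,-25.3]},
  {"hand": 1,"offset": [25,33,0],"angular": [0,0,-25.3]},
  {"hand": 1,"offset": [29,38,0],"angular": [0,0,-25.3]},
  {"hand": 1,"offset": [33,43,-3],"angular": [0,0,-25.3]},
])

```text
time: 1.3
tool_pos: [0.4883, -0.2534, 0.216]
tcp_rot: [3.129, -0.26, 0.007]
wrist_force: [0.9, -0.1, -0.1]
width: 0.995
```

Request:
drive_tool([
  {"hand": 1,"offset": [2.95,4.15,-4],"angular": [0,0,0]},
  {"hand": 1,"offset": [2.95,4.15,-8],"angular": [0,0,0]},
  {"hand": 1,"offset": [2.95,4.15,-11],"angular": [0,0,0]},
  {"hand": 1,"offset": [2.95,4.15,-11],"angular": [0,0,0]},
  {"hand": 1,"offset": [2.95,4.15,-11],"angular": [0,0,0]},
])

```text
time: 1.92
tool_pos: [0.5163, -0.2135, 0.1053]
tcp_rot: [3.13, -0.26, 0.002]
wrist_force: [0.8, 0.7, 0.3]
width: 0.999
```

```bash
python3 - <<'E'
from h import *
from scipy.spatial.transform import Rotation as R
s=bot.read_state();m=R.from_rotvec(s["tcp_rot"]).as_matrix();print(s["tool_pos"],"jaw yaw",np.degrees(np.arctan2(m[1,1],m[0,1])),m[:,2].round(3),s["q"].round(2))
S=bot.read_camera("side");T=bot.read_camera("top")
o=np.zeros((600,800,3),np.uint8)
o[:400,:400]=cv2.resize(S["frame"][150:250,240:340],(400,400),interpolation=cv2.INTER_CUBIC)
o[:400,400:]=cv2.resize(T["frame"][170:270,266:366],(400,400),interpolation=cv2.INTER_CUBIC)
cv2.imwrite("pics/c2.png",o[:400])
E
```

```text
[ 0.51631397 -0.21352642  0.10533134] jaw yaw -99.51323636309576 [ 0.002 -0.001 -1.   ] [-0.44  0.16  1.98 -0.    1.    1.3 ]
```

View pics/c2.png

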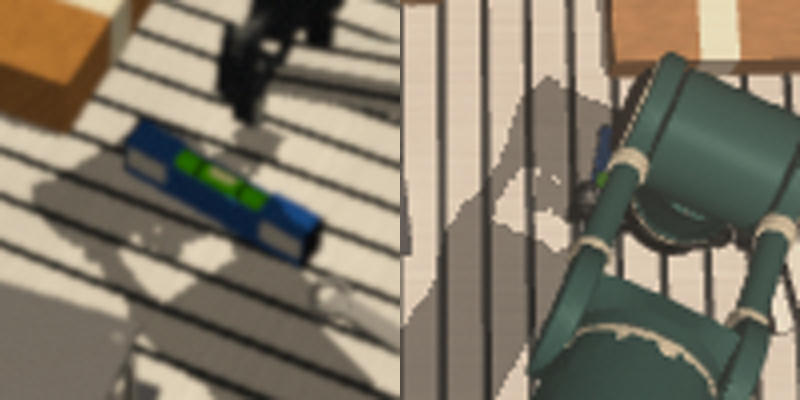

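Left half (side view): the level is at about (225,190) with the fingers still behind it, and the moves stopped short. I'll correct from the measured pose.

Request:
drive_tool([
  {"hand": 1,"offset": [2.7,3.6,0],"angular": [0,0,0]},
  {"hand": 1,"offset": [2.7,3.6,-2],"angular": [0,0,0]},
  {"hand": 1,"offset": [2.7,3.6,-4],"angular": [0,0,0]},
  {"hand": 1,"offset": [2.7,3.6,-4],"angular": [0,0,0]},
])

```text
time: 2.52
tool_pos: [0.542, -0.1769, 0.064]
tcp_rot: [-3.131, 0.26, 0.002]
wrist_force: [-0.6, -1.1, 1.0]
width: 0.998
```

```bash
python3 - <<'E'
from h import *
s=bot.read_state();print(s["tool_pos"])
S=bot.read_camera("side")
cv2.imwrite("pics/c3.png",cv2.resize(S["frame"][140:240,240:340],(500,500),interpolation=cv2.INTER_CUBIC))
p=s["tool_pos"]; print("TCP px in crop",(proj(S,p)-[240,140])*5)
r=(265,175,325,220);print(axis(pts(S,"green",r,.039)))
E
```

```text
[ 0.54204792 -0.17694028  0.06399287]
TCP px in crop [278.82719893 243.67092033]
(array([ 534.1, -174.1]), np.float32(169.7), array([20.1, 56.1]), array([ 530.6, -173.3], dtype=float32))
```

View pics/c3.png

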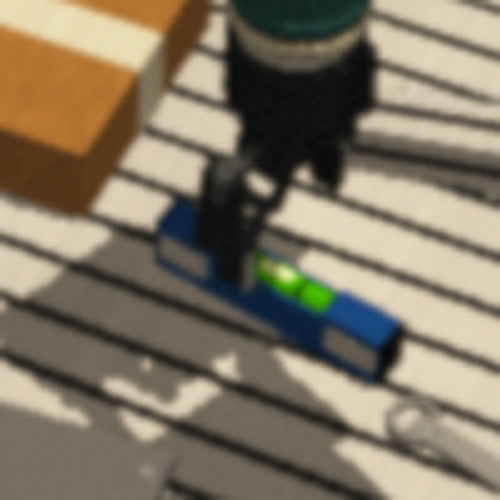

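The near finger tip is at (240,285) and the far one at (325,185), so they straddle the level. Descending to grip.

Request:
drive_tool([
  {"hand": 1,"offset": [0.15,0,-2.5],"angular": [0,0,0]},
  {"hand": 1,"offset": [0.15,0,-4.5],"angular": [0,0,0]},
  {"hand": 1,"offset": [0.15,0,-5.6],"angular": [0,0,0]},
  {"hand": 0.6,"offset": [0.15,0,-5.6],"angular": [0,0,0]},
  {"hand": 0.35,"offset": [0.15,0,-5.6],"angular": [0,0,0]},
  {"hand": 0.1,"offset": [0.15,0,-5.6],"angular": [0,0,0]},
  {"hand": 0.1,"offset": [0.15,0,-5.6],"angular": [0,0,0]},
  {"hand": 0.1,"offset": [0.15,0,-5.6],"angular": [0,0,0]},
], force=35)

```text
time: 3.58
tool_pos: [0.5451, -0.1778, 0.0093]
tcp_rot: [3.13, -0.26, 0.004]
wrist_force: [-1.4, -2.5, 4.6]
width: 0.271
```

Request:
drive_tool([
  {"hand": 0.1,"offset": [0,0,1.5],"angular": [0,0,0]},
  {"hand": 0.1,"offset": [0,0,5],"angular": [0,0,0]},
  {"hand": 0.1,"offset": [0,1,10],"angular": [0,0,8]},
  {"hand": 0.1,"offset": [0,3,15],"angular": [0,0,17]},
  {"hand": 0.1,"offset": [0.2,6,16],"angular": [0,0,26]},
  {"hand": 0.1,"offset": [0.5,9.5,16],"angular": [0,0,35]},
  {"hand": 0.1,"offset": [0.8,13,16],"angular": [0,0,44]},
  {"hand": 0.1,"offset": [1.1,16.5,16],"angular": [0,0,53]},
])

```text
time: 4.58
tool_pos: [0.5537, -0.0103, 0.1675]
tcp_rot: [-2.913, -1.171, 0.003]
wrist_force: [0.8, 0.7, -4.5]
width: 0.276
```

Request:
drive_tool([
  {"hand": 0.1,"offset": [0.2,3.4,0],"angular": [0,0,9]},
  {"hand": 0.1,"offset": [0.4,6.8,0],"angular": [0,0,18]},
  {"hand": 0.1,"offset": [0.6,10,0],"angular": [0,0,27]},
  {"hand": 0.1,"offset": [0.8,12.5,0],"angular": [0,0,36]},
  {"hand": 0.1,"offset": [1.0,13.5,0],"angular": [0,0,44]},
  {"hand": 0.1,"offset": [1.0,13.7,0],"angular": [0,0,50]},
  {"hand": 0.1,"offset": [1.0,13.7,0],"angular": [0,0,52.7]},
  {"hand": 0.1,"offset": [1.0,13.7,0],"angular": [0,0,52.7]},
])

```text
time: 5.58
tool_pos: [0.5638, 0.1253, 0.1674]
tcp_rot: [-2.097, -2.337, 0.002]
wrist_force: [-0.3, 0.4, -3.6]
width: 0.273
```

```bash
cat >> h.py <<'E'
from scipy.spatial.transform import Rotation as R
def st():
    s=bot.read_state();m=R.from_rotvec(s["tcp_rot"]).as_matrix()
    print("t",s["time"],"tcp",s["tool_pos"].round(4),"jaw",np.degrees(np.arctan2(m[1,1],m[0,1])).round(1),"z",m[:,2].round(3),"q",s["q"].round(2),"F",s["wrist_force"].round(1),"w",round(s["width"],3)); return s
E
python3 -c "
from h import *
st()"
```

```text
t 5.575 tcp [0.5638 0.1253 0.1674] jaw 6.2 z [-0.002  0.    -1.   ] q [0.18 0.13 1.88 0.   1.13 0.07] F [-0.3  0.4 -3.6] w 0.273
```

Request:
drive_tool([
  {"hand": 0.1,"offset": [0.2,0,-2],"angular": [0,0,0]},
  {"hand": 0.1,"offset": [0.2,0,-4],"angular": [0,0,0]},
  {"hand": 0.1,"offset": [0.2,0,-4.6],"angular": [0,0,0]},
  {"hand": 0.1,"offset": [0.2,0,-4.6],"angular": [0,0,0]},
])

```text
time: 6.08
tool_pos: [0.566, 0.1248, 0.1205]
tcp_rot: [-2.097, -2.337, 0.004]
wrist_force: [-0.6, 0.1, -3.0]
width: 0.276
```

```bash
python3 - <<'E'
from h import *
st()
S=bot.read_camera("side");T=bot.read_camera("top")
o=np.zeros((480,800,3),np.uint8)
o[:,:380]=cv2.resize(S["frame"][200:360,165:292],(380,480),interpolation=cv2.INTER_CUBIC)
o[:,400:]=cv2.resize(T["frame"][160:280,150:250],(400,480),interpolation=cv2.INTER_CUBIC)
cv2.imwrite("pics/c4.png",o)
E
```

```text
t 6.075 tcp [0.566  0.1248 0.1205] jaw 6.2 z [-0.003 -0.    -1.   ] q [0.17 0.18 1.92 0.   1.04 0.07] F [-0.6  0.1 -3. ] w 0.276
```

View pics/c4.png

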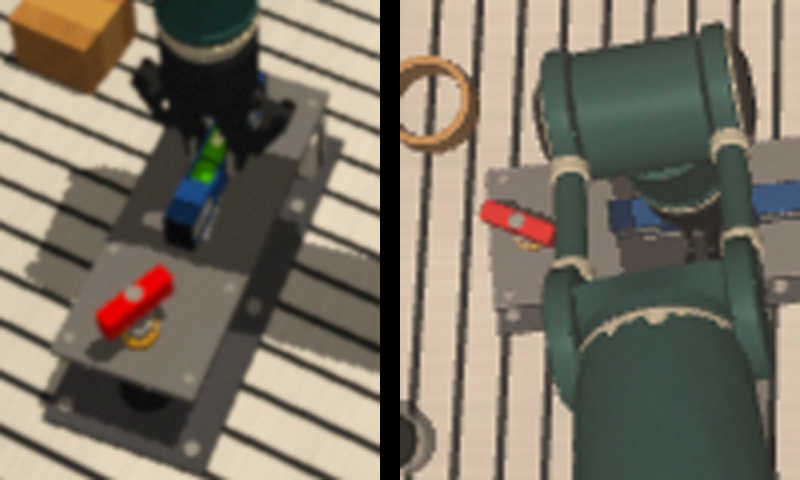

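The level sits above the shelf, lengthwise and central; its near end is at (190,225) with a clear gap to the knob at (135,300). I'll lower it slowly.

Request:
drive_tool([
  {"hand": 0.1,"offset": [0,0,-0.4],"angular": [0,0,0]},
  {"hand": 0.1,"offset": [0,0,-0.7],"angular": [0,0,0]},
  {"hand": 0.1,"offset": [0,0,-0.8],"angular": [0,0,0]},
  {"hand": 0.1,"offset": [0,0,-0.9],"angular": [0,0,0]},
  {"hand": 0.1,"offset": [0,0,-0.9],"angular": [0,0,0]},
])

```text
time: 6.8
tool_pos: [0.567, 0.125, 0.113]
tcp_rot: [-2.098, -2.338, 0.0]
wrist_force: [0.8, 0.6, -4.1]
width: 0.272
```

Request:
drive_tool([
  {"hand": 0.1,"offset": [0,0,-0.1],"angular": [0,0,0]},
  {"hand": 0.1,"offset": [0,0,-0.2],"angular": [0,0,0]},
  {"hand": 0.1,"offset": [0,0,-0.2],"angular": [0,0,0]},
])

```text
time: 7.18
tool_pos: [0.5669, 0.125, 0.1109]
tcp_rot: [-2.098, -2.338, 0.0]
wrist_force: [0.2, -0.9, -3.4]
width: 0.274
```

Request:
drive_tool([
  {"hand": 0.1,"offset": [0,0,-0.1],"angular": [0,0,0]},
  {"hand": 0.1,"offset": [0,0,-0.1],"angular": [0,0,0]},
])

```text
time: 7.42
tool_pos: [0.5669, 0.125, 0.1099]
tcp_rot: [-2.098, -2.338, 0.0]
wrist_force: [-0.9, 0.3, -4.2]
width: 0.275
```

Request:
drive_tool([
  {"hand": 0.1,"offset": [0,0,-0.1],"angular": [0,0,0]},
  {"hand": 0.1,"offset": [0,0,-0.1],"angular": [0,0,0]},
])

```text
time: 7.68
tool_pos: [0.5671, 0.125, 0.1091]
tcp_rot: [2.098, 2.338, 0.0]
wrist_force: [-0.4, 0.3, -4.5]
width: 0.273
```

Request:
drive_tool([
  {"hand": 0.1,"offset": [0,0,-0.05],"angular": [0,0,0]},
  {"hand": 0.1,"offset": [0,0,-0.1],"angular": [0,0,0]},
  {"hand": 0.1,"offset": [0,0,-0.1],"angular": [0,0,0]},
])

```text
time: 8.05
tool_pos: [0.5672, 0.1251, 0.1088]
tcp_rot: [2.098, 2.338, 0.0]
wrist_force: [-2.2, 0.5, 2.5]
width: 0.276
```

Request:
drive_tool([
  {"hand": 0.1,"offset": [0,0,-0.05],"angular": [0,0,0]},
  {"hand": 0.1,"offset": [0,0,-0.05],"angular": [0,0,0]},
])

```text
time: 8.3
tool_pos: [0.5671, 0.1251, 0.1087]
tcp_rot: [2.098, 2.338, 0.0]
wrist_force: [-4.1, -0.4, 6.3]
width: 0.273
```

Request:
drive_tool([
  {"hand": 0.35,"offset": [0,0,0],"angular": [0,0,0]},
  {"hand": 0.5,"offset": [0,0,0],"angular": [0,0,0]},
  {"hand": 0.6,"offset": [0,0,0],"angular": [0,0,0]},
  {"hand": 0.6,"offset": [0,0,0],"angular": [0,0,0]},
  {"hand": 0.6,"offset": [0,0,2],"angular": [0,0,0]},
  {"hand": 0.6,"offset": [0,0,6],"angular": [0,0,0]},
  {"hand": 0.6,"offset": [0,2,10],"angular": [0,0,0]},
  {"hand": 0.6,"offset": [0,6,11],"angular": [0,0,0]},
], force=30)

```text
time: 9.3
tool_pos: [0.5699, 0.1852, 0.2236]
tcp_rot: [2.097, 2.332, 0.011]
wrist_force: [0.6, 0.2, 0.1]
width: 0.599
```

Request:
drive_tool([
  {"hand": 0.8,"offset": [-1,4,0],"angular": [0,0,-9]},
  {"hand": 0.8,"offset": [-2,9,0],"angular": [0,0,-18]},
  {"hand": 0.8,"offset": [-2,9.2,0],"angular": [0,0,-27]},
  {"hand": 0.8,"offset": [-2,9.2,0],"angular": [0,0,-27.7]},
  {"hand": 0.8,"offset": [-2,9.2,0],"angular": [0,0,-27.7]},
  {"hand": 0.8,"offset": [-2,9.2,0],"angular": [0,0,-27.7]},
])

```text
time: 10.05
tool_pos: [0.5473, 0.2763, 0.2179]
tcp_rot: [2.596, 1.769, 0.0]
wrist_force: [-0.6, -0.7, 0.3]
width: 0.795
```

```bash
python3 - <<'E'
from h import *
s=st()
S=bot.read_camera("side");T=bot.read_camera("top")
o=np.zeros((480,800,3),np.uint8)
o[:,:380]=cv2.resize(S["frame"][200:360,165:292],(380,480),interpolation=cv2.INTER_CUBIC)
o[:,400:]=cv2.resize(T["frame"][160:280,180:280],(400,480),interpolation=cv2.INTER_CUBIC)
cv2.imwrite("pics/c5.png",o)
for p in (s["tool_pos"],s["tool_pos"]*[1,1,0]+[0,0,.16]): print("TCP px in left crop",(proj(S,p)-[165,200])*[380/127,3])
E
```

```text
t 10.05 tcp [0.5473 0.2763 0.2179] jaw -21.5 z [ 0.  0. -1.] q [ 0.43  0.16  1.76 -0.    1.23  0.8 ] F [-0.6 -0.7  0.3] w 0.795
TCP px in left crop [132.57686648 252.32081286]
TCP px in left crop [138.7845482  292.67779342]
```

View pics/c5.png

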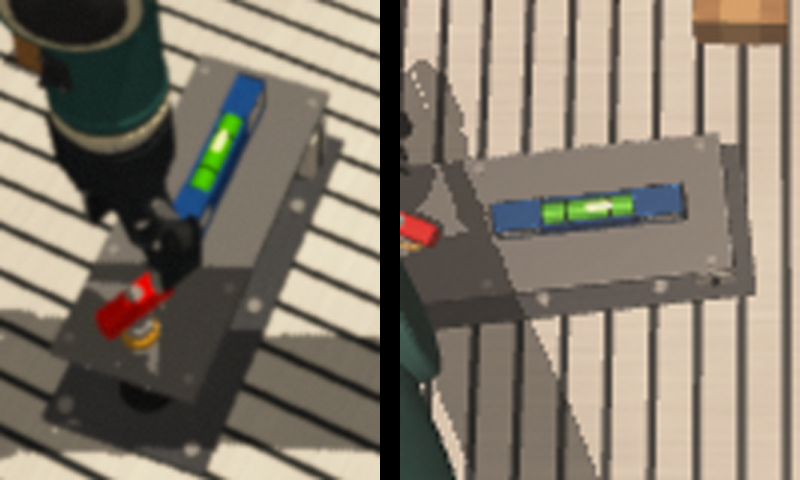

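The bubble lies toward the hinge (right) end, so the foot must go up, which means clockwise. The gripper is over the knob (knob at (130,300) in the left crop). I'll measure the bubble numerically.

```bash
cat >> h.py <<'E'
def bubble(show=True,cams=("top","side")):
    """profile along the vial; + = towards the foot (shelf y)"""
    out={}
    for n in cams:
        c=bot.read_camera(n); roi={"top":(180,195,260,235),"side":(190,220,265,300)}[n]
        m=mask(c,"green",roi); k=cv2.morphologyEx(m,cv2.MORPH_CLOSE,np.ones((5,5)))
        cs=max(cv2.findContours(k,0,2)[0],key=cv2.contourArea)
        P=np.array([ray(c,p[0],.138) for p in cs]); ctr,yaw,size,_=axis(P)
        d=np.array([np.cos(np.radians(yaw)),np.sin(np.radians(yaw))]); nrm=np.array([-d[1],d[0]])
        a=np.arange(-46,47,2.); w=np.arange(-4,5,2.)
        X=(ctr+a[:,None,None]*d+w[None,:,None]*nrm)/1000
        uv=np.array([[proj(c,[x,y,.138]) for x,y in r] for r in X]).astype(np.float32)
        v=cv2.remap(c["frame"],uv[...,0],uv[...,1],cv2.INTER_LINEAR).astype(float).mean(1)
        out[n]=(a,v)
        print(n,"ctr",ctr,"yaw",yaw,"size",size)
        if show: print(" a   ",a[4:-4].astype(int).tolist());print(" blue",v[4:-4,0].astype(int).tolist());print(" green",v[4:-4,1].astype(int).tolist());print(" red ",v[4:-4,2].astype(int).tolist())
    return out
E
python3 -c "
from h import *
bubble()"
```

```text
top ctr [565.7 128. ] yaw 95.7 size [17.2 73.6]
 a    [-38, -36, -34, -32, -30, -28, -26, -24, -22, -20, -18, -16, -14, -12, -10, -8, -6, -4, -2, 0, 2, 4, 6, 8, 10, 12, 14, 16, 18, 20, 22, 24, 26, 28, 30, 32, 34, 36, 38]
 blue [85, 71, 71, 71, 72, 72, 73, 76, 93, 120, 133, 144, 148, 147, 145, 147, 150, 147, 132, 108, 85, 71, 71, 70, 69, 68, 64, 52, 54, 67, 68, 68, 69, 69, 69, 69, 70, 72, 94]
 green [145, 190, 191, 192, 193, 193, 193, 192, 186, 170, 187, 212, 214, 214, 213, 214, 214, 213, 209, 203, 197, 192, 192, 191, 190, 187, 174, 123, 129, 182, 189, 189, 190, 190, 190, 188, 174, 128, 102]
 red  [95, 120, 121, 122, 123, 124, 124, 125, 138, 155, 173, 191, 195, 195, 192, 194, 195, 193, 181, 165, 139, 122, 122, 121, 119, 117, 110, 83, 86, 114, 117, 117, 118, 119, 120, 118, 110, 85, 71]
side ctr [564.4 126.7] yaw 95.9 size [19.2 76.8]
 a    [-38, -36, -34, -32, -30, -28, -26, -24, -22, -20, -18, -16, -14, -12, -10, -8, -6, -4, -2, 0, 2, 4, 6, 8, 10, 12, 14, 16, 18, 20, 22, 24, 26, 28, 30, 32, 34, 36, 38]
 blue [73, 27, 2, 0, 0, 0, 0, 10, 47, 84, 111, 121, 124, 125, 126, 124, 123, 116, 92, 56, 14, 0, 0, 0, 0, 0, 0, 0, 0, 0, 0, 0, 0, 0, 0, 0, 3, 33, 83]
 green [137, 168, 187, 193, 194, 195, 196, 197, 197, 196, 199, 207, 218, 223, 225, 225, 225, 223, 220, 212, 203, 198, 197, 196, 194, 186, 167, 145, 149, 171, 189, 195, 196, 196, 196, 192, 181, 154, 116]
 red  [49, 61, 69, 72, 73, 74, 81, 97, 123, 147, 168, 181, 189, 192, 194, 193, 191, 187, 170, 139, 104, 82, 75, 74, 73, 69, 61, 53, 54, 63, 71, 74, 74, 74, 74, 73, 67, 56, 41]
```

Request:
drive_tool([
  {"hand": 0.8,"offset": [0.3,0.15,-2],"angular": [0,0,0]},
  {"hand": 0.8,"offset": [0.3,0.15,-5],"angular": [0,0,0]},
  {"hand": 0.8,"offset": [0.3,0.15,-7.5],"angular": [0,0,0]},
  {"hand": 0.7,"offset": [0.3,0.15,-8.8],"angular": [0,0,0]},
  {"hand": 0.5,"offset": [0.3,0.15,-8.8],"angular": [0,0,0]},
  {"hand": 0.4,"offset": [0.3,0.15,-8.8],"angular": [0,0,0]},
], force=30)

```text
time: 11.0
tool_pos: [0.5507, 0.2789, 0.1304]
tcp_rot: [2.597, 1.768, 0.002]
wrist_force: [0.3, 0.0, 0.2]
width: 0.402
```

Request:
drive_tool([
  {"hand": 0.3,"offset": [0,0,0],"angular": [0,0,0]},
  {"hand": 0.25,"offset": [0,0,0],"angular": [0,0,0]},
  {"hand": 0.1,"offset": [0,0,0],"angular": [0,0,0]},
  {"hand": 0.1,"offset": [0,0,0],"angular": [0,0,0]},
])

```text
time: 11.5
tool_pos: [0.5523, 0.2783, 0.131]
tcp_rot: [2.594, 1.767, 0.007]
wrist_force: [4.9, -2.6, 0.1]
width: 0.205
```

```bash
python3 - <<'E'
from h import *
s=st(); bubble()
S=bot.read_camera("side")
cv2.imwrite("pics/c6.png",cv2.resize(S["frame"][200:360,165:292],(508,640))[:600])
E
```

```text
t 11.5 tcp [0.5523 0.2783 0.131 ] jaw -21.5 z [ 0.005  0.    -1.   ] q [ 0.43  0.24  1.83 -0.    1.07  0.8 ] F [ 4.9 -2.6  0.1] w 0.205
top ctr [565.7 128. ] yaw 95.7 size [17.2 73.6]
 a    [-38, -36, -34, -32, -30, -28, -26, -24, -22, -20, -18, -16, -14, -12, -10, -8, -6, -4, -2, 0, 2, 4, 6, 8, 10, 12, 14, 16, 18, 20, 22, 24, 26, 28, 30, 32, 34, 36, 38]
 blue [84, 70, 70, 71, 71, 72, 72, 75, 92, 118, 132, 143, 146, 146, 144, 146, 148, 145, 130, 106, 84, 70, 70, 70, 69, 68, 64, 52, 53, 66, 67, 67, 68, 68, 69, 68, 68, 71, 92]
 green [144, 188, 190, 191, 192, 192, 192, 190, 184, 169, 185, 210, 212, 212, 212, 212, 213, 211, 207, 202, 195, 191, 191, 190, 188, 186, 173, 121, 128, 179, 186, 186, 188, 188, 189, 187, 173, 127, 101]
 red  [95, 119, 120, 121, 122, 122, 123, 124, 136, 154, 171, 190, 194, 194, 191, 192, 194, 191, 180, 162, 138, 120, 120, 120, 118, 116, 109, 83, 86, 112, 115, 115, 117, 118, 119, 117, 109, 84, 70]
side ctr [564.4 126.7] yaw 95.9 size [19.2 76.8]
 a    [-38, -36, -34, -32, -30, -28, -26, -24, -22, -20, -18, -16, -14, -12, -10, -8, -6, -4, -2, 0, 2, 4, 6, 8, 10, 12, 14, 16, 18, 20, 22, 24, 26, 28, 30, 32, 34, 36, 38]
 blue [71, 26, 2, 0, 0, 0, 4, 21, 56, 86, 110, 120, 122, 123, 126, 123, 121, 114, 91, 55, 14, 0, 0, 0, 0, 0, 0, 0, 0, 0, 0, 0, 0, 0, 0, 0, 3, 32, 81]
 green [135, 166, 185, 192, 194, 194, 195, 196, 197, 195, 197, 206, 217, 222, 224, 224, 224, 222, 219, 210, 201, 197, 195, 195, 193, 185, 166, 144, 147, 170, 188, 194, 194, 194, 194, 191, 180, 153, 115]
 red  [48, 61, 69, 71, 72, 75, 84, 102, 128, 148, 167, 179, 187, 191, 193, 192, 190, 185, 169, 137, 103, 82, 75, 74, 74, 70, 62, 53, 53, 63, 70, 73, 73, 73, 73, 71, 67, 56, 41]
```

View pics/c6.png

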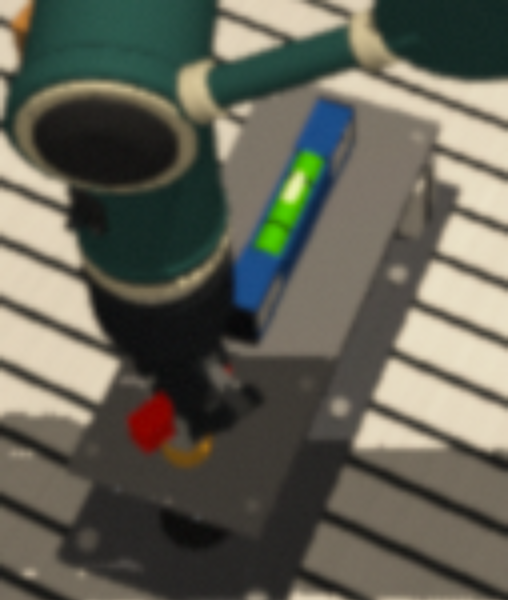

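The fingers hold the wing bar at (190,400), with the bubble unchanged. I'll centre on the knob and turn it clockwise by 50° first.

Request:
drive_tool([
  {"hand": 0.1,"offset": [0.25,-0.1,0],"angular": [0,0,0]},
  {"hand": 0.1,"offset": [0.25,-0.1,0],"angular": [0,0,-7]},
  {"hand": 0.1,"offset": [0.25,-0.1,0],"angular": [0,0,-14]},
  {"hand": 0.1,"offset": [0.25,-0.1,0],"angular": [0,0,-21]},
  {"hand": 0.1,"offset": [0.25,-0.1,0],"angular": [0,0,-28]},
  {"hand": 0.1,"offset": [0.25,-0.1,0],"angular": [0,0,-36]},
  {"hand": 0.1,"offset": [0.25,-0.1,0],"angular": [0,0,-43]},
  {"hand": 0.1,"offset": [0.25,-0.1,0],"angular": [0,0,-50]},
], force=40)

```text
time: 12.65
tool_pos: [0.5528, 0.2778, 0.131]
tcp_rot: [-3.101, -0.499, -0.001]
wrist_force: [-2.0, -1.2, 5.2]
width: 0.2
```

Request:
drive_tool([
  {"hand": 0.1,"offset": [0,0,0],"angular": [0,0,-6]},
  {"hand": 0.1,"offset": [0,0,0],"angular": [0,0,-6]},
  {"hand": 0.1,"offset": [0,0,0],"angular": [0,0,-6]},
  {"hand": 0.1,"offset": [0,0,0],"angular": [0,0,-6]},
  {"hand": 0.1,"offset": [0,0,0],"angular": [0,0,-6]},
  {"hand": 0.1,"offset": [0,0,0],"angular": [0,0,-6]},
  {"hand": 0.1,"offset": [0,0,0],"angular": [0,0,-6]},
  {"hand": 0.1,"offset": [0,0,0],"angular": [0,0,-6]},
])

```text
time: 13.65
tool_pos: [0.5528, 0.2778, 0.131]
tcp_rot: [-3.122, -0.342, -0.001]
wrist_force: [-2.4, -0.6, 5.9]
width: 0.202
```

Request:
drive_tool([
  {"hand": 0.1,"offset": [0,0,0],"angular": [0,0,0]},
  {"hand": 0.1,"offset": [0,0,0],"angular": [0,0,0]},
  {"hand": 0.1,"offset": [0,0,0],"angular": [0,0,0]},
  {"hand": 0.1,"offset": [0,0,0],"angular": [0,0,0]},
  {"hand": 0.1,"offset": [0,0,0],"angular": [0,0,0]},
  {"hand": 0.1,"offset": [0,0,0],"angular": [0,0,0]},
])

```text
time: 14.4
tool_pos: [0.5528, 0.2778, 0.131]
tcp_rot: [-3.122, -0.342, -0.001]
wrist_force: [-0.5, -0.9, 5.0]
width: 0.203
```

```bash
cat >> h.py <<'E'
def bub():
    for n,(a,v) in bubble(False).items():
        b=v[:,0]-np.median(v[8:-8,0]); i=np.abs(a)<30; b=np.clip(b[i],0,None); a2=a[i]
        h=b>b.max()/2; dark=[a2[k] for k in np.argsort(v[i][:,1])[:4]]
        print(n,"bubble half-max",a2[h].min(),a2[h].max(),"centroid",(b@a2/b.sum()).round(1),"darkest(lines)",dark)
E
python3 -c "
from h import *
st();bub()"
```

```text
t 14.4 tcp [0.5528 0.2778 0.131 ] jaw -77.5 z [ 0.001  0.001 -1.   ] q [0.43 0.24 1.83 0.   1.07 1.78] F [-0.5 -0.9  5. ] w 0.203
top ctr [565.8 126.7] yaw 95.7 size [17.2 75.8]
side ctr [564.6 125.3] yaw 95.9 size [19.2 77.9]
top bubble half-max -10.0 8.0 centroid -0.7 darkest(lines) [np.float64(18.0), np.float64(-18.0), np.float64(20.0), np.float64(-20.0)]
side bubble half-max -12.0 8.0 centroid -1.4 darkest(lines) [np.float64(-18.0), np.float64(18.0), np.float64(-20.0), np.float64(-16.0)]
```

Request:
drive_tool([
  {"hand": 0.1,"offset": [0,0,0],"angular": [0,0,-4]},
  {"hand": 0.1,"offset": [0,0,0],"angular": [0,0,-4]},
  {"hand": 0.35,"offset": [0,0,0],"angular": [0,0,-4]},
  {"hand": 0.5,"offset": [0,0,0],"angular": [0,0,-4]},
  {"hand": 0.5,"offset": [0,0,0],"angular": [0,0,-4]},
  {"hand": 0.5,"offset": [0,0,2],"angular": [0,0,-4]},
  {"hand": 0.5,"offset": [0,0,6],"angular": [0,0,-4]},
  {"hand": 0.5,"offset": [0,0,9],"angular": [0,0,-4]},
])

```text
time: 15.5
tool_pos: [0.5533, 0.2779, 0.2229]
tcp_rot: [-3.132, -0.233, -0.004]
wrist_force: [0.5, -0.0, -0.1]
width: 0.498
```

Request:
drive_tool([
  {"hand": 0.3,"offset": [0.2,-1,0],"angular": [0,0,10]},
  {"hand": 0.2,"offset": [0.4,-4,0],"angular": [0,0,20]},
  {"hand": 0,"offset": [0.7,-7,0],"angular": [0,0,30]},
  {"hand": 0,"offset": [1,-10,0],"angular": [0,0,40]},
  {"hand": 0,"offset": [1.2,-13,0],"angular": [0,0,50]},
  {"hand": 0,"offset": [1.5,-16,0],"angular": [0,0,60]},
  {"hand": 0,"offset": [1.8,-19,0],"angular": [0,0,70]},
  {"hand": 0,"offset": [1.8,-20.8,0],"angular": [0,0,80]},
])

```text
time: 16.5
tool_pos: [0.5712, 0.0681, 0.2214]
tcp_rot: [2.244, 2.196, 0.002]
wrist_force: [0.8, -0.6, 0.1]
width: 0.003
```

```bash
python3 -c "
from h import *
st();bub()"
```

```text
t 16.5 tcp [0.5712 0.0681 0.2214] jaw -1.2 z [ 0.002 -0.    -1.   ] q [ 0.08  0.08  1.83 -0.    1.22  0.1 ] F [ 0.8 -0.6  0.1] w 0.003
top ctr [565.6 130.1] yaw 94.3 size [17.4 63.4]
side ctr [565.2 125.5] yaw 96.0 size [20.2 76. ]
top bubble half-max -12.0 6.0 centroid -3.2 darkest(lines) [np.float64(16.0), np.float64(14.0), np.float64(18.0), np.float64(-22.0)]
side bubble half-max -10.0 8.0 centroid -1.2 darkest(lines) [np.float64(20.0), np.float64(22.0), np.float64(24.0), np.float64(26.0)]
```

Request:
drive_tool([
  {"hand": 0,"offset": [0,0.05,-2.5],"angular": [0,0,7]},
  {"hand": 0,"offset": [0,0.05,-5],"angular": [0,0,7]},
  {"hand": 0,"offset": [0,0.05,-7],"angular": [0,0,7]},
  {"hand": 0,"offset": [0,0.05,-7.6],"angular": [0,0,7]},
  {"hand": 0,"offset": [0,0.05,-7.6],"angular": [0,0,7]},
])

```text
time: 17.23
tool_pos: [0.5706, 0.0703, 0.1436]
tcp_rot: [-2.113, -2.325, 0.0]
wrist_force: [0.6, 0.3, -0.5]
width: -0.004
```

```bash
python3 - <<'E'
from h import *
s=st(); 
S=bot.read_camera("side")
cv2.imwrite("pics/c7.png",cv2.resize(S["frame"][190:320,195:295],(460,598),interpolation=cv2.INTER_CUBIC))
print((proj(S,s["tool_pos"])-[195,190])*4.6)
E
```

```text
t 17.225 tcp [0.5706 0.0703 0.1436] jaw 5.5 z [-0.  0. -1.] q [ 0.08  0.15  1.91  0.    1.08 -0.02] F [ 0.6  0.3 -0.5] w -0.004
[233.45058923 188.84648347]
```

View pics/c7.png

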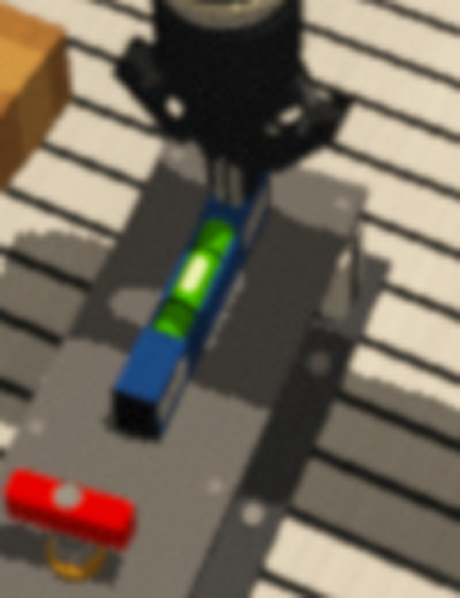

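The bubble (195,272) is between the lines, and the shut fingers (232,190) are over the blue body beyond the vial's end at (220,228). I'll press in small steps.

Request:
drive_tool([
  {"hand": 0,"offset": [0,-0.1,-0.3],"angular": [0,0,0]},
  {"hand": 0,"offset": [0,-0.1,-0.4],"angular": [0,0,0]},
  {"hand": 0,"offset": [0,-0.1,-0.45],"angular": [0,0,0]},
  {"hand": 0,"offset": [0,-0.1,-0.5],"angular": [0,0,0]},
  {"hand": 0,"offset": [0,-0.1,-0.5],"angular": [0,0,0]},
])

```text
time: 17.9
tool_pos: [0.5705, 0.069, 0.1386]
tcp_rot: [-2.112, -2.325, -0.0]
wrist_force: [-1.0, 0.2, -0.9]
width: -0.002
```

Request:
drive_tool([
  {"hand": 0,"offset": [0,0,-0.05],"angular": [0,0,0]},
  {"hand": 0,"offset": [0,0,-0.05],"angular": [0,0,0]},
])

```text
time: 18.15
tool_pos: [0.5706, 0.069, 0.1381]
tcp_rot: [2.112, 2.325, 0.0]
wrist_force: [-0.2, 0.2, -0.7]
width: -0.002
```

Request:
drive_tool([
  {"hand": 0,"offset": [0,0,-0.05],"angular": [0,0,0]},
  {"hand": 0,"offset": [0,0,-0.05],"angular": [0,0,0]},
])

```text
time: 18.4
tool_pos: [0.5706, 0.069, 0.138]
tcp_rot: [2.112, 2.325, 0.0]
wrist_force: [-2.3, -0.4, 4.4]
width: -0.0
```

Request:
drive_tool([
  {"hand": 0,"offset": [0,0,-0.05],"angular": [0,0,0]},
  {"hand": 0,"offset": [0,0,-0.05],"angular": [0,0,0]},
])

```text
time: 18.65
tool_pos: [0.5706, 0.069, 0.138]
tcp_rot: [2.112, 2.325, 0.0]
wrist_force: [-2.9, -0.8, 6.8]
width: -0.002
```

Request:
drive_tool([
  {"hand": 0,"offset": [-0.02,0,-0.04],"angular": [0,0,0]},
  {"hand": 0,"offset": [-0.02,0,-0.04],"angular": [0,0,0]},
  {"hand": 0,"offset": [-0.02,0,-0.04],"angular": [0,0,0]},
])

```text
time: 19.02
tool_pos: [0.5706, 0.0691, 0.138]
tcp_rot: [2.112, 2.325, 0.001]
wrist_force: [-3.1, -0.3, 7.8]
width: -0.004
```

Request:
drive_tool([
  {"hand": 0,"offset": [-0.02,0,-0.04],"angular": [0,0,0]},
  {"hand": 0,"offset": [-0.02,0,-0.04],"angular": [0,0,0]},
  {"hand": 0,"offset": [-0.02,0,-0.04],"angular": [0,0,0]},
  {"hand": 0,"offset": [-0.02,0,-0.04],"angular": [0,0,0]},
])

```text
time: 19.52
tool_pos: [0.5706, 0.0691, 0.138]
tcp_rot: [2.112, 2.325, 0.001]
wrist_force: [-3.5, 0.0, 9.2]
width: -0.004
```

Request:
drive_tool([
  {"hand": 0,"offset": [0,0,0],"angular": [0,0,0]},
  {"hand": 0,"offset": [0,0,0],"angular": [0,0,0]},
  {"hand": 0,"offset": [0,0,0],"angular": [0,0,0]},
  {"hand": 0,"offset": [0,0,0],"angular": [0,0,0]},
  {"hand": 0,"offset": [0,0,0],"angular": [0,0,0]},
  {"hand": 0,"offset": [0,0,0],"angular": [0,0,0]},
])

```text
time: 20.27
tool_pos: [0.5706, 0.069, 0.138]
tcp_rot: [2.112, 2.325, 0.001]
wrist_force: [-3.3, 0.1, 9.5]
width: 0.001
```

```bash
python3 - <<'E'
from h import *
st()
for _ in range(3): S=bot.read_camera("side"); print(bot.read_state()["wrist_force"].round(1))
bubble(cams=("side",))
cv2.imwrite("pics/c8.png",cv2.resize(S["frame"][190:320,195:295],(460,598),interpolation=cv2.INTER_CUBIC))
E
```

```text
t 20.275 tcp [0.5706 0.069  0.138 ] jaw 5.5 z [ 0.001  0.    -1.   ] q [ 0.08  0.15  1.92 -0.    1.07 -0.02] F [-3.3  0.1  9.5] w 0.001
[-3.6 -1.   8.8]
[-3.8  0.2  9. ]
[-3.1 -0.8  9.3]
side ctr [564.8 125.8] yaw 94.9 size [20.  76.8]
 a    [-38, -36, -34, -32, -30, -28, -26, -24, -22, -20, -18, -16, -14, -12, -10, -8, -6, -4, -2, 0, 2, 4, 6, 8, 10, 12, 14, 16, 18, 20, 22, 24, 26, 28, 30, 32, 34, 36, 38]
 blue [38, 17, 4, 0, 0, 1, 0, 0, 1, 0, 1, 6, 24, 58, 96, 114, 120, 122, 122, 122, 122, 121, 114, 90, 51, 14, 0, 0, 0, 0, 0, 0, 0, 0, 0, 0, 3, 24, 67]
 green [67, 86, 100, 113, 125, 135, 142, 144, 139, 128, 131, 155, 183, 202, 213, 219, 220, 221, 220, 220, 221, 220, 219, 212, 197, 169, 128, 92, 75, 84, 93, 97, 100, 104, 117, 140, 154, 144, 111]
 red  [23, 30, 35, 39, 44, 48, 51, 51, 50, 46, 50, 67, 98, 134, 166, 183, 188, 190, 190, 191, 191, 189, 183, 162, 126, 86, 53, 34, 27, 30, 33, 35, 35, 37, 41, 50, 55, 51, 39]
```

View pics/c8.png

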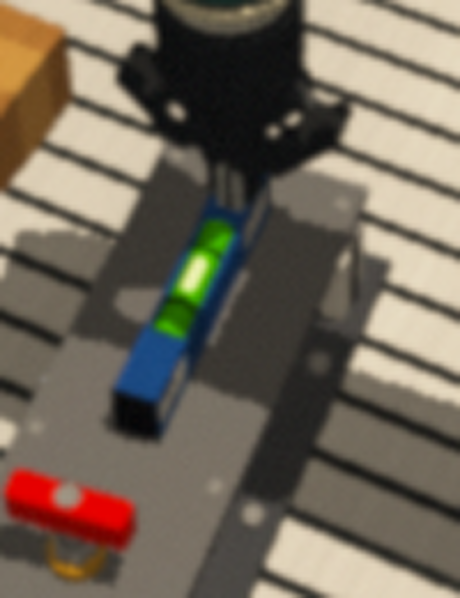

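Pressing has not moved the bubble: its centre is at about -1.3 mm, and the lines at -20 and +18 have their middle at about -1. The fingers are on blue, clear of the glass. One small increment to reach 10 N.

Request:
drive_tool([
  {"hand": 0,"offset": [-0.02,0,-0.03],"angular": [0,0,0]},
  {"hand": 0,"offset": [-0.02,0,-0.03],"angular": [0,0,0]},
  {"hand": 0,"offset": [-0.02,0,-0.03],"angular": [0,0,0]},
  {"hand": 0,"offset": [-0.02,0,-0.03],"angular": [0,0,0]},
  {"hand": 0,"offset": [-0.02,0,-0.03],"angular": [0,0,0]},
  {"hand": 0,"offset": [-0.02,0,-0.03],"angular": [0,0,0]},
])

```text
time: 21.22
tool_pos: [0.5706, 0.069, 0.138]
tcp_rot: [2.111, 2.325, 0.002]
wrist_force: [-4.3, -0.5, 11.1]
width: 0.004
```

```bash
python3 - <<'E'
from h import *
f=[]
for _ in range(4): bot.read_camera("side"); f.append(bot.read_state()["wrist_force"])
f=np.mean(f,0); print(f.round(2)); bub()
if 8.5<f[2]<12: print(bot.finish_job())
E
```

```text
[-3.43 -0.83 10.53]
top ctr [565.5 131.9] yaw 94.3 size [17.4 59.7]
side ctr [564.7 125.8] yaw 94.7 size [19.9 76.8]
top bubble half-max -14.0 4.0 centroid -5.2 darkest(lines) [np.float64(-28.0), np.float64(-24.0), np.float64(-26.0), np.float64(12.0)]
side bubble half-max -10.0 8.0 centroid -1.3 darkest(lines) [np.float64(18.0), np.float64(20.0), np.float64(16.0), np.float64(22.0)]
the job is handed in; nothing more can be done
None
```

The job is handed in at about 21.6 s: the level stands on the shelf, the bubble is between the lines, and the arm is still pressing at about 10.5 N. I gripped the level across its middle and set it lengthwise and central on the shelf, then let go. Turning the red knob about 60° clockwise in one grip brought the bubble in from about -10 mm.

**Last checks:**
- **Press:** the shut fingers are on the blue top at the hinge end, about 56 mm from the middle and clear of the glass. There is also about 3.5 N of sideways force at the fingers.
- **Bubble:** the side camera puts it about 0.3 mm off the middle of the lines, and pressing did not move it.
- **Disagreement:** the top camera's last reading was -5.2 mm. The arm hid part of the vial, so its centre reference was shifted by about 5 mm (59.7 mm of vial seen instead of 74); I relied on the side view.
- **Other objects:** I did not measure them again at the end. Nothing in the pictures or forces suggested that any of them was touched.

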